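# Seat a filter cell on the classroom lamp and hold it home

## Task

Draw the round metal filter cell out of its wooden storage slot, set it over the spigot of the black lamp, and turn its knurled collar until the hidden keyways inside drop over the lamp's pins. Then push it fully home against the spring seat, flush on the lamp's deck, and finish while still gripping it and holding it pushed home (the spring lifts it if you let go). Leave the cup, flashlight, jar and carton where they are.

Things in the scene. Friction and masses are not known exactly. Their poses are not given: they have to be found in the camera images.
- cell: Filter cell: a plain aluminium cap 58 mm tall, about 160 g, upright in the slot at any yaw. Flange at the foot 64 mm across, 5 mm thick; round body above it 45 mm across. Open below: a bore 31 mm across and 34 mm deep, which takes the spigot. Origin: centre of the underside; z up the axis; x and y do not tell where the keyways lie.
- cell_grip (a point): Point on the cell's axis 46 mm above its underside, in the middle of the knurled collar (34 to 58 mm up, 46 mm across the ribs): where to grip. Hidden inside the bore are three keyways 120 degrees apart, 8 mm wide, 28 mm tall, open at the underside. Their angle is unmarked: find it by turning with light downward pressure, up to 120 degrees.
- rack: Storage slot, fixed: light wood base 150 (x) by 90 (y) by 10 mm. The cell's flange stands on the base, on the line y = 0, at x = +18 to +34 mm, between walls 72 mm apart and under two aluminium lips (18.5 to 22.5 mm above the desk) with a 54 mm gap between them for the cell's body. Walls and lips span x = -35 to +75 mm. Closed at +x, open at -x. Origin: centre of the underside; z up.
- rack_exit (a point): Middle of the slot's open front edge, at x = -75 mm of the rack, on top of its base (10 mm above the desk), axes as the rack's. The cell cannot be lifted out until its axis is drawn back to within 7 mm of this point; slide it level, straight along the rack's x.
- lamp: Lamp, fixed: black box 112 x 112 mm, 64 mm high, with a round aluminium deck 92 mm across on top, at 76 mm. From the deck's middle a steel spigot 28 mm across rises to 108 mm above the desk, its top 6.5 mm coned to 19 mm across. Origin: middle of the underside, on the desk; z up the spigot's axis; x and y do not mark the pins.
- lamp_pins (a point): Point on the spigot's axis, 94 mm above the desk, level with the tops of its three radial pins (120 degrees apart, 5 mm thick, reaching 19 mm from the axis). A cell not lined up stands on them, its underside at this height; lined up within about 5 degrees it can go down 18 mm to the deck.
- lamp_deck (a point): Middle of the top of the lamp's deck (76 mm above the desk), on the spigot's axis, z up: where the centre of the cell's underside is when the cell is fully home. The deck is rigid.
- spring_seat (a joint): Spring seat: a steel disc 52 mm across around the spigot. Value: how far it is pressed down, in m. 0: free, its top 8 mm above the deck; 0.008: level with the deck, and the cell then stands on the rigid deck. Its spring pushes up with about 3 N at 0 and 10 N at 0.008.
- cup: Bystander: clear open plastic cup, 95 mm tall, 84 mm across the rim. Origin: centre of the underside.
- flashlight: Bystander: a flashlight 115 mm long and 40 mm high, lying on the desk. Its x axis runs along it to the lens; the origin is on the desk, about the middle.
- jar: Bystander: a closed jar 80 mm tall, 66 mm across. Origin: centre of the underside.
- carton: Bystander: a small cardboard box, 70 x 50 x 60 mm. Origin: centre of the underside.
There are look-alikes about, which are no part of the job. Several things have the shape of the rack; the one meant has the colours described above. Leave any pink look-alike of the cell alone.

How it is judged (in metres and radians):
On the way, in this order (a step that is already met when the one before it is completed fails the run):
1. the cell is drawn out of the slot, clear of the lips (x of cell in the frame of rack below -0.06 m), for 0.1 s.
2. the cell is over the spigot, as low as the pins (horizontal distance between cell and lamp_deck below 0.006 m and z of cell in the frame of lamp_deck below 0.022 m), for 0.1 s.
At the end, for the whole second after the job is handed in: The cell is fully home on the lamp: its underside's centre within 2.5 mm of the deck's height and 4 mm of the spigot's axis, tilted less than 4 degrees, at rest, the spring seat pressed down more than 5.5 mm, and the fingers still holding the cell (more than 3 N), through the last second (horizontal distance between cell and lamp_deck below 0.004 m and z of cell in the frame of lamp_deck below 0.0025 m and angle between cell's own z axis and vertical below 0.07 rad and value of joint spring_seat above 0.0055 m and contact force between the fingers and cell above 3 N and linear speed of cell below 0.02 m/s); the arm keeps its last pose, push and grip.
It fails at once if the cup is moved more than 25 mm (distance of cup from where it was at the start of the episode above 0.025 m).
It fails at once if the flashlight is moved more than 25 mm (distance of flashlight from where it was at the start of the episode above 0.025 m).
It fails at once if the jar is moved more than 25 mm (distance of jar from where it was at the start of the episode above 0.025 m).
It fails at once if the carton is moved more than 25 mm (distance of carton from where it was at the start of the episode above 0.025 m).
It also fails if it takes over 54 s, if anything falls off the work surface, if the arm or the gripper's body presses on something with over 40 N, if the wrist force passes 120 N, or if a joint passes its speed limit or range.

## Robot

A 7-joint arm with a two-finger parallel gripper is mounted at the origin on the work surface. World frame = base frame: x ahead of the robot, y to its left, z up, the work surface at z = 0. Lengths are in mm, angles in rad, forces in N, time in s.
With the tool pointing down it reaches from about 350 to 900 mm from the base axis. Payload 8.1 kg.
Tool frame: the origin (TCP) lies midway between the tips of the shut fingers; the grasp point (between the pads) lies behind it (bot.pinch_z is the z of the grasp point in the tool frame, in mm); z points along the fingers, y is the line along which they close (so a half turn about z gives the same grasp; the last joint's range is limited). The gripper opens to 85 mm and grips with 20 to 120 N. Pads are 22 mm wide; open, the fingers measure 114 mm over their backs; the gripper's body (76 mm by 85 mm) begins 54 mm behind the grasp point. The pads swing forward as they close: fully open they stand 13 mm farther back than shut.
Start: joints at [-1.42, 0.434, 0.025, 1.573, -0.012, 1.134, -0.075], TCP at [156.955, 604.986, 208.623] pointing down, gripper open.
Joint ranges: [-2.62, 2.62], [-0.44, 2.09], [-1.27, 1.32], [0.08, 2.57], [-1.32, 4.46], [0.12, 2], [-2.74, 2.74]. Speed limits (rad/s): [2.22, 2.22, 3.01, 3.01, 3.14, 3.14, 3.14].

## Interface

Orientations are given as a unit quaternion [w, x, y, z].
In Python, from station import state, optics, ticket, spotter, bot gives the robot as it stands.
- The arm moves only by the shell command python3 -m handwheel 'ROWS' [OPENING] [FORCE]. ROWS is JSON, a list of rows, each a list of 6 numbers: the shift along the tool's x, y, z in m, then the turn, a rotation vector about the tool's x, y, z in degrees. A call has 1 to 12 rows; each row is the pose to reach, as a shift and turn from the pose commanded when the call began, along the tool's axes at that moment; what a row does not reach only later rows make up. A row lasts 1/8 s, in which the tool goes at most 62.5 mm and 10.7 degrees, less where a joint would pass 70% of its speed; a pose out of reach is approached as far as the arm can. A call with a gripper value outside its range is refused whole. OPENING is the opening, from -1 (shut) to 1 (fully open), set as the call begins (- or left out, the last holds). The fingers move at their own pace and stop on an object; FORCE is the grip in N (left out, the last holds). Time passes only in rows, so rows that repeat a pose let the fingers close. It gives the time, the measured TCP pose, the force, the opening and the grip force at its end, in the units of the state.
- state(): the state, without advancing time (a new reading comes with each control period).
- optics.snapshot(name): name is "scene" or "side" or "wrist"; returns a dict with "frame" (384x512x3 uint8, blue, green, red), "z_map" (384x512 float32, mm along the optical axis (not along the pixel's ray), 0 where there is no reading), "intrinsics" (3x3 intrinsics, pixels), "R" (3x3) and "t" (3): a world point X has camera coordinates R X + t; the wrist camera has in their place "mount" (4x4, takes a point from camera to tool coordinates, whose origin is the TCP and whose axes are the flange's). Camera axes: x right, y down, z forward; pixel columns grow to the right and rows downward; lengths in mm; the calibration is good to about 2 mm. A picture is of the moment at which its call begins: read the wrist's pose just before it.
- ticket.hand_in(): hands the job in; it is judged then, once.
Trained networks look in a picture, given as the dict that the camera call returned (one of the last four; its "shot" number tells which), for a name from the list of things; names that differ only in an ending like _2 or _b are one class to them, and where a whole thing is asked for, a point or a joint stands for the part that bears it (a point fixed in the world has none). Each returns a list of dicts, best first, with "score" (0 to 1); they miss things now and then, are a little off and sometimes report something else, mostly with a low value. They report only what shows in the picture. A call takes as long as a camera call. They do not tell look-alikes from the thing itself.
- spotter.look_for(picture, thing): "pixel" ([row, column] in pixels, amid what is visible of it).
The state is a dict: "time": time; "joint_pos": joint angles; "dq": joint speeds; "tau": joint torques, N m; "ee_pos": TCP position; "orientation": TCP orientation; "wrist_force": force on the tool from outside, world axes, zero at the start; "moment": the same for the moment, N m; "width": finger opening in mm; "grasp_force": force on a finger pad.
Only numpy, scipy, OpenCV 4.12 (cv2) and the standard library are available. Lean on these libraries where they do the work, as an engineer would, in place of code of your own. Each camera call takes 0.05 s, during which the arm holds its last target. There are 200 camera calls.

## Working session

There is one attempt and no reset: what is moved stays moved. The work goes in short steps, Python scripts to look and compute and a shell command to move; the robot and the scene stay as the last step left them, time stands still between calls to the robot, and variables do not carry over. Pictures are saved under pics/ and viewed, at most 10 in all, crops included, and the job is handed in when it is done.

```bash
mkdir -p pics; ls; cat > h.py <<'E'
import numpy as np, cv2
from station import state, optics, ticket, spotter, bot
def world(p, rc, z=None):
    r,c=rc; d=p["z_map"][int(r),int(c)] if z is None else z
    return np.linalg.inv(p["R"])@(d*(np.linalg.inv(p["intrinsics"])@[c,r,1])-p["t"])
def cloud(p):
    z=p["z_map"]; r,c=np.mgrid[0:384,0:512]
    P=np.stack([c,r,np.ones_like(c)],-1)@np.linalg.inv(p["intrinsics"]).T*z[...,None]
    return (P-p["t"])@p["R"], z>0
E
python3 - <<'E'
from h import *
s=state(); print({k:np.round(v,3) for k,v in s.items()}, bot.pinch_z)
ims=[]
for n in ("scene","side"):
    p=optics.snapshot(n); np.savez(f"{n}0.npz",**{k:p[k] for k in("frame","z_map","intrinsics","R","t")}); ims.append(p["frame"])
    for t in ("cell","rack","lamp","cup","flashlight","jar","carton"):
        for d in spotter.look_for(p,t)[:4]:
            print(n,t,np.round(d["pixel"]),round(d["score"],2),np.round(world(p,d["pixel"])))
    cv2.imwrite(f"pics/{n}0.png",cv2.resize(p["frame"],(800,600)))
E
```

```text
pics
{'time': np.float64(0.0), 'joint_pos': array([-1.42 ,  0.435,  0.025,  1.574, -0.012,  1.134, -0.075]), 'dq': array([ 0.001, -0.002, -0.001, -0.   , -0.   ,  0.   ,  0.001]), 'tau': array([ 1.0000e-03, -6.7046e+01,  1.0250e+00, -3.1621e+01,  1.6000e-02,
        1.2000e-02, -0.0000e+00]), 'ee_pos': array([156.901, 604.421, 207.819]), 'orientation': array([-0.   ,  0.127,  0.992, -0.001]), 'wrist_force': array([ 0.768,  0.145, -0.098]), 'moment': array([-0.005, -0.02 ,  0.012]), 'grasp_force': np.float64(0.0), 'width': np.float64(85.315)} -18.700000000000003
scene cell [214. 153.] 0.86 [ 593. -324.   38.]
scene cell [203. 196.] 0.85 [ 554. -202.   49.]
scene rack [249. 161.] 0.95 [ 713. -284.    7.]
scene rack [184. 262.] 0.64 [390.  -3.  13.]
scene rack [207. 209.] 0.62 [ 539. -167.   25.]
scene lamp [209. 331.] 0.98 [615. 192.  68.]
scene cup [244. 228.] 0.74 [793. -93.  86.]
scene flashlight [257. 275.] 0.57 [789.  26.  39.]
scene jar [209. 409.] 0.59 [610. 416.  61.]
scene carton [200. 113.] 0.72 [ 548. -449.   61.]
scene carton [209. 335.] 0.31 [616. 201.  69.]
side cell [326. 268.] 0.87 [ 561. -349.   57.]
side cell [276. 245.] 0.66 [ 527. -222.   57.]
side rack [274. 229.] 0.97 [ 489. -186.    7.]
side rack [296. 329.] 0.6 [ 720. -281.   11.]
side rack [216. 181.] 0.58 [374.  12.   6.]
side lamp [154. 242.] 0.73 [569. 163.  75.]
side cup [153. 244.] 0.51 [574. 163.  76.]
side flashlight [190. 312.] 0.66 [752.  29.  33.]
side jar [106. 236.] 0.67 [579. 404.  60.]
side jar [152. 242.] 0.39 [569. 167.  78.]
side carton [372. 256.] 0.97 [ 520. -440.   61.]
```

View pics/scene0.png

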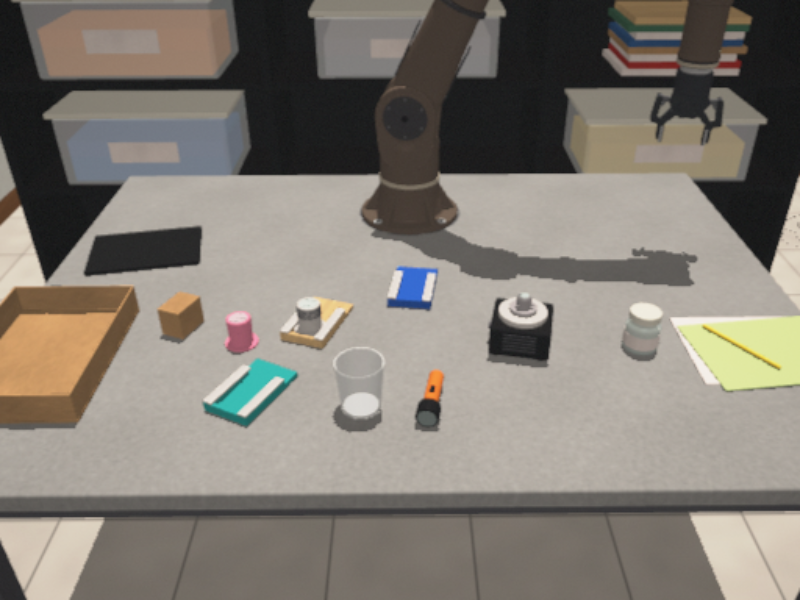

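View pics/side0.png

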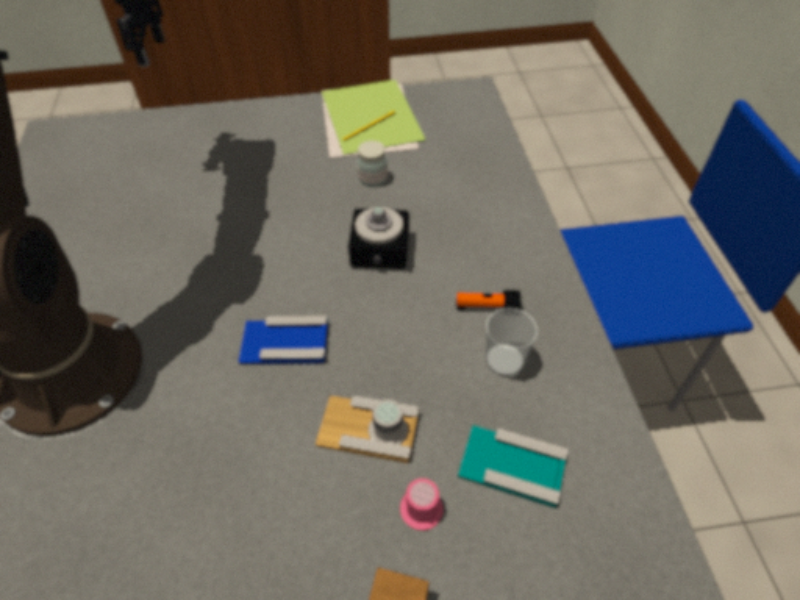

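Possible confusions, in 512x384 scene pixels as row, column:
- **Cell:** the aluminium one in the wood rack (203,196), or the pink look-alike (214,153).
- **Rack:** wood (207,203), blue (184,262) or teal (249,161).

I choose the aluminium cell in the wood rack. The bare, open end faces the robot. Next I check a crop and fit the poses.

```bash
python3 - <<'E'
from h import *
from scipy.optimize import least_squares
for n in ("scene","side"):
    p=dict(np.load(f"{n}0.npz")); W,ok=cloud(p); f=p["frame"]; hsv=cv2.cvtColor(f,cv2.COLOR_BGR2HSV).astype(int)
    X,Y,Z=W[...,0],W[...,1],W[...,2]
    near=ok&(abs(X-530)<110)&(abs(Y+195)<90)
    wood=near&(hsv[...,0]>8)&(hsv[...,0]<28)&(hsv[...,1]>90)&(Z>2)&(Z<18)
    print(n,"wood",wood.sum(),"Z",np.median(Z[wood]).round(1),cv2.minAreaRect(W[wood][:,:2].astype(np.float32)))
    lip=near&(Z>17)&(Z<28)&(hsv[...,1]<60)
    print("lip",lip.sum(),cv2.minAreaRect(W[lip][:,:2].astype(np.float32)))
    def circ(m,name):
        q=W[m]; (c,r)=cv2.minEnclosingCircle(q[:,:2].astype(np.float32)); print(name,m.sum(),"z",np.median(q[:,2]).round(1),"mean",q.mean(0).round(1),"encl",np.round(c,1),round(r,1))
    circ(near&(Z>62)&(Z<75)&(abs(X-540)<60)&(abs(Y+205)<60),"celltop")
    nl=ok&(abs(X-600)<90)&(abs(Y-180)<90)
    circ(nl&(Z>71)&(Z<82)&(hsv[...,2]>110),"deck"); circ(nl&(Z>104)&(Z<113),"spig")
    lab=nl&(Z>58)&(Z<70); print("lampbox",cv2.minAreaRect(W[lab][:,:2].astype(np.float32)))
    if n=="side": cv2.imwrite("pics/crop.png",cv2.resize(f[235:315,190:300],None,fx=6,fy=6,interpolation=cv2.INTER_CUBIC))
E
```

```text
scene wood 307 Z 11.1 ((504.527099609375, -188.25857543945312), (87.15746307373047, 156.8597412109375), 70.87959289550781)
lip 270 ((522.8751831054688, -198.07627868652344), (94.33855438232422, 113.34856414794922), 70.76665496826172)
celltop 131 z 69.3 mean [ 537.4 -201.3   68.9] encl [ 535.3 -201.3] 24.7
deck 313 z 77.4 mean [586.2 201.9  77.2] encl [574.8 201.1] 49.0
spig 40 z 108.7 mean [576.5 203.7 108.4] encl [578.1 205. ] 13.4
lampbox ((576.0795288085938, 203.3135986328125), (111.6961898803711, 117.16285705566406), 77.872314453125)
side wood 948 Z 10.4 ((504.3997497558594, -185.68685913085938), (96.55418395996094, 151.60733032226562), 70.22049713134766)
lip 494 ((522.1846923828125, -194.85707092285156), (91.79888153076172, 108.9749526977539), 70.51664733886719)
celltop 282 z 68.4 mean [ 534.2 -200.4   68.2] encl [ 534.7 -198.6] 23.8
deck 329 z 76.4 mean [572.1 198.6  76.4] encl [572.1 205.1] 47.0
spig 39 z 107.7 mean [572.7 203.4 107.8] encl [573.6 202.6] 12.5
lampbox ((572.3934936523438, 205.0640411376953), (113.44586944580078, 111.59678649902344), 77.82855987548828)
```

View pics/crop.png

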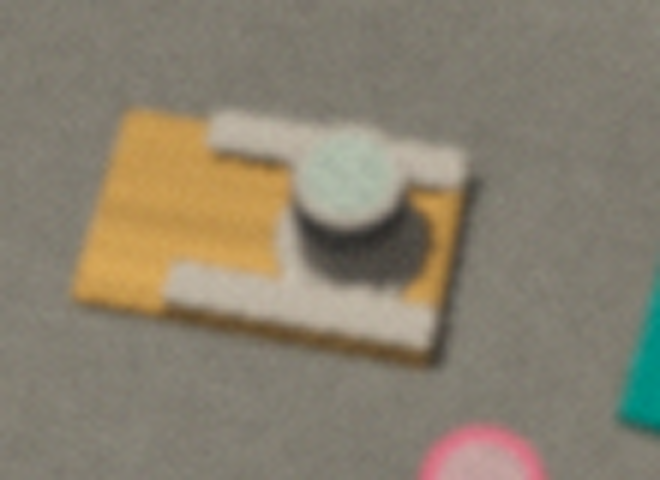

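The crop shows the aluminium cell (crop px 345,180) in the wood rack, with its open end to the left, towards the robot. The rack yaw is about -19.5° and the cell is at about (535,-200). The lamp axis is at about (575,203). Moving above the cell now.

```bash
python3 -m handwheel '[[-0.569,-0.683,0,0,0,5],[-0.569,-0.683,0,0,0,5],[-0.569,-0.683,0,0,0,5],[-0.569,-0.683,0,0,0,5],[-0.569,-0.683,0,0,0,5],[-0.569,-0.683,0,0,0,5],[-0.569,-0.683,0,0,0,5],[-0.569,-0.683,0,0,0,5],[-0.569,-0.683,0,0,0,5],[-0.569,-0.683,0,0,0,5],[-0.569,-0.683,0,0,0,5],[-0.569,-0.683,0,0,0,5]]' 1 40; python3 -c "
from h import *
s=state();print(s['joint_pos'],s['ee_pos'],s['orientation'])"
```

```text
time: 2.3
ee_pos: [477.7, -75.1, 209.0]
orientation: [0.001, 0.169, 0.986, 0.0]
wrist_force: [0.1, 1.8, -0.2]
width: 85.2
grasp_force: 0.0
[-0.42879923  0.21096718  0.57339421  1.9415984  -0.13404102  1.0247587
  1.43451506] [477.73549934 -75.0927881  209.02925199] [6.06415510e-04 1.69418160e-01 9.85544018e-01 3.27691871e-04]
```

```bash
cat >> h.py <<'E'
from scipy.spatial.transform import Rotation as Ro
def pose():
    s=state(); w,x,y,z=s["orientation"]; return s["ee_pos"],Ro.from_quat([x,y,z,w]).as_matrix(),s
def plan(x,y,z,yaw=None):
    """shift in tool axes (m) to bring TCP to x,y,z (mm), turn (deg) so that tool y has yaw (world deg), tool z down"""
    p,R,s=pose(); d=R.T@(np.array([x,y,z])-p)/1000; cur=np.degrees(np.arctan2(R[1,1],R[0,1]))
    yaw=cur if yaw is None else yaw; a=np.radians(yaw); ty=np.array([np.cos(a),np.sin(a),0]); tz=np.array([0,0,-1.]); T=np.c_[np.cross(ty,tz),ty,tz]
    print("shift",d.round(4),"rotvec",np.degrees(Ro.from_matrix(R.T@T).as_rotvec()).round(2),"pos",p.round(1),"yaw",cur.round(2),"tilt z",R[:,2].round(4),"q7",s["joint_pos"][6].round(2),"t",round(s["time"],2))
def wcloud(p,ee,R):
    z=p["z_map"]; r,c=np.mgrid[0:384,0:512]
    P=np.stack([c,r,np.ones_like(c)],-1)@np.linalg.inv(p["intrinsics"]).T*z[...,None]
    M=p["mount"]; return (P@M[:3,:3].T+M[:3,3])@R.T+ee, z>0
E
python3 -c "
from h import *
plan(535,-200,200,70.5)"
```

```text
shift [-0.0957 -0.0986  0.009 ] rotvec [ 0.05  0.06 -0.01] pos [477.7 -75.1 209. ] yaw 70.49 tilt z [ 1.3e-03  4.0e-04 -1.0e+00] q7 1.43 t 2.3
```

```bash
python3 -m handwheel '[[-0.048,-0.049,0.004,0,0,0],[-0.0957,-0.0986,0.009,0,0,0],[-0.0957,-0.0986,0.009,0,0,0],[-0.0957,-0.0986,0.009,0,0,0],[-0.0957,-0.0986,0.009,0,0,0]]'
python3 - <<'E'
from h import *
ee,R,s=pose(); p=optics.snapshot("wrist"); W,ok=wcloud(p,ee,R); Z=W[...,2]; X,Y=W[...,0],W[...,1]
f=p["frame"]; cv2.imwrite("pics/w1.png",f); hsv=cv2.cvtColor(f,cv2.COLOR_BGR2HSV).astype(int)
print(ee, p["mount"].round(2).tolist())
m=ok&(Z>62)&(Z<75)&(abs(X-535)<60)&(abs(Y+200)<60)
c,r=cv2.minEnclosingCircle(W[m][:,:2].astype(np.float32)); print("top",m.sum(),W[m].mean(0),c,r)
w=ok&(abs(X-510)<110)&(abs(Y+190)<90)&(hsv[...,0]>8)&(hsv[...,0]<28)&(hsv[...,1]>90)&(Z<18)&(Z>5)
print("wood",w.sum(),cv2.minAreaRect(W[w][:,:2].astype(np.float32)))
l=ok&(Z>18)&(Z<28)&(abs(X-510)<110)&(abs(Y+190)<90)
print("lip",l.sum(),cv2.minAreaRect(W[l][:,:2].astype(np.float32)))
plan(535,-200,37,70.5)
E
```

```text
time: 2.92
ee_pos: [533.9, -196.4, 199.6]
orientation: [-0.0, 0.169, 0.986, 0.001]
wrist_force: [0.1, 0.5, 0.4]
width: 85.5
grasp_force: 0.0
[ 533.906995   -196.37969791  199.56695431] [[0.0, -0.95, -0.32, 82.64], [1.0, 0.0, 0.0, 0.43], [-0.0, -0.32, 0.95, -166.22], [0.0, 0.0, 0.0, 1.0]]
top 1824 [ 533.10605369 -197.73336159   68.99020852] (534.1571655273438, -198.24801635742188) 23.27327537536621
wood 5632 ((502.224609375, -186.4857940673828), (89.4282455444336, 147.91258239746094), 70.4213638305664)
lip 3736 ((521.286865234375, -193.630615234375), (90.13926696777344, 109.6080322265625), 70.3027114868164)
shift [-0.0023 -0.0034  0.1627] rotvec [ 0.07 -0.02  0.09] pos [ 534.  -196.3  199.7] yaw 70.59 tilt z [ 0.      0.0012 -1.    ] q7 1.74 t 2.98
```

View pics/w1.png

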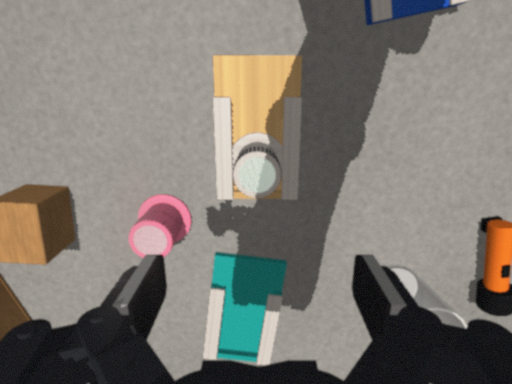

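The wrist view shows the cell at px (172,257), centred between the fingers. The rack is upright in the image with its open end at the top, and nothing is in the fingers' way. Descending and gripping.

```bash
python3 -m handwheel '[[-0.0007,-0.0018,0.055,0,0,0],[-0.0007,-0.0018,0.11,0,0,0],[-0.0007,-0.0018,0.14,0,0,0],[-0.0007,-0.0018,0.164,0,0,0],[-0.0007,-0.0018,0.164,0,0,0],[-0.0007,-0.0018,0.164,0,0,0]]' 1
python3 -m handwheel '[[0,0,0,0,0,0],[0,0,0,0,0,0],[0,0,0,0,0,0],[0,0,0,0,0,0],[0,0,0,0,0,0],[0,0,0,0,0,0]]' -1 40
python3 -c "
from h import *
plan(434,-162,36,70.4)"
```

```text
time: 3.72
ee_pos: [534.8, -199.6, 36.7]
orientation: [0.001, 0.169, 0.986, 0.0]
wrist_force: [0.4, -0.0, 0.6]
width: 85.2
grasp_force: 0.0
time: 4.47
ee_pos: [534.7, -200.2, 36.6]
orientation: [0.001, 0.17, 0.985, 0.0]
wrist_force: [-1.6, 2.7, 9.7]
width: 42.7
grasp_force: 39.2
shift [0.1076 0.0023 0.0005] rotvec [0.05 0.06 0.06] pos [ 534.7 -200.2   36.6] yaw 70.46 tilt z [ 1.3e-03  4.0e-04 -1.0e+00] q7 1.88 t 4.47
```

```bash
python3 -m handwheel '[[0,0,-0.001,0,0,0],[0.02,0,-0.001,0,0,0],[0.04,0,-0.001,0,0,0],[0.06,0,-0.001,0,0,0],[0.08,0,-0.001,0,0,0],[0.1,0,-0.001,0,0,0],[0.109,0,-0.001,0,0,0],[0.109,0,-0.001,0,0,0],[0.109,0,-0.001,0,0,0]]' -1 60
python3 - <<'E'
from h import *
ee,R,s=pose(); p=optics.snapshot("wrist"); W,ok=wcloud(p,ee,R); Z=W[...,2]; X,Y=W[...,0],W[...,1]
f=p["frame"]; cv2.imwrite("pics/w2.png",f); print(ee,s["wrist_force"],s["width"])
plan(434,-162,150,70.4)
E
```

```text
time: 5.6
ee_pos: [432.4, -164.1, 36.7]
orientation: [0.0, 0.17, 0.986, -0.0]
wrist_force: [0.1, -0.4, 0.6]
width: -0.3
grasp_force: 0.0
[ 432.41327346 -164.06988681   36.73364829] [ 0.06189594 -0.41644578  0.56422281] -0.25323029704303573
shift [-0.0009  0.0025 -0.1133] rotvec [-0.01  0.05  0.06] pos [ 432.4 -164.1   36.7] yaw 70.46 tilt z [ 8.e-04 -5.e-04 -1.e+00] q7 1.88 t 5.65
```

View pics/w2.png

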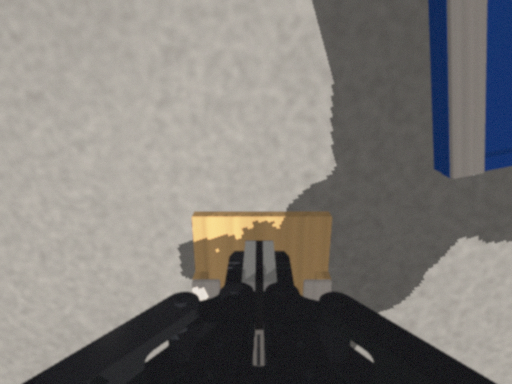

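The fingers are shut and empty at px (265,258), so the cell slipped out. The 42.7 mm width suggests an off-centre grip. I lift and look again.

```bash
python3 -m handwheel '[[0,0,-0.06,0,0,0],[0,0,-0.12,0,0,0],[-0.03,0,-0.16,0,0,0],[-0.06,0,-0.16,0,0,0],[-0.06,0,-0.16,0,0,0],[-0.06,0,-0.16,0,0,0]]' 1 60
cat > look.py <<'E'
from h import *
import sys
ee,R,s=pose(); p=optics.snapshot("wrist"); W,ok=wcloud(p,ee,R); Z=W[...,2]; X,Y=W[...,0],W[...,1]
f=p["frame"]; cv2.imwrite(sys.argv[1],f); print(ee)
near=ok&(abs(X-500)<120)&(abs(Y+185)<80)
m=near&(Z>60)&(Z<75)
c,r=cv2.minEnclosingCircle(W[m][:,:2].astype(np.float32)); print("top",m.sum(),W[m].mean(0),c,r,Z[m].min(),Z[m].max())
l=near&(Z>18)&(Z<28)
print("lip",l.sum(),cv2.minAreaRect(W[l][:,:2].astype(np.float32)))
hsv=cv2.cvtColor(f,cv2.COLOR_BGR2HSV).astype(int)
w=near&(hsv[...,0]>8)&(hsv[...,0]<28)&(hsv[...,1]>90)&(Z<18)&(Z>5)
print("wood",w.sum(),cv2.minAreaRect(W[w][:,:2].astype(np.float32)))
E
python3 look.py pics/w3.png
```

```text
time: 6.4
ee_pos: [487.2, -183.9, 196.0]
orientation: [-0.001, 0.17, 0.985, -0.0]
wrist_force: [0.2, -0.5, -0.5]
width: 85.8
grasp_force: 0.0
[ 487.19251258 -183.85537974  196.01376189]
top 1779 [ 509.00274813 -189.90350147   68.83280084] (510.4233703613281, -190.41043090820312) 23.307462692260742 60.12765132177145 71.83329619214582
lip 3559 ((521.5031127929688, -193.73345947265625), (90.24392700195312, 110.70048522949219), 70.43123626708984)
wood 4661 ((502.89471435546875, -186.51353454589844), (89.30370330810547, 149.1473388671875), 70.4974136352539)
```

View pics/w3.png

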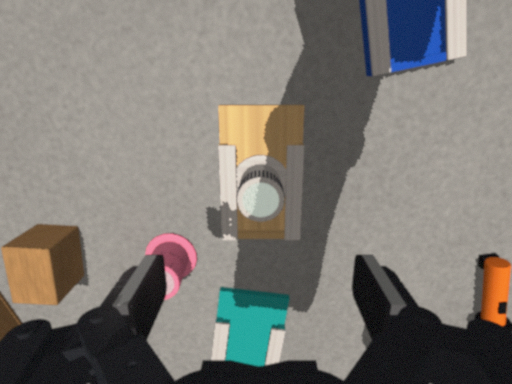

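The cell still stands upright but slid only about 25 mm, to (510,-190), px (200,260). The lateral pads slipped. I regrip lower with the fingers closing along the slot, so a pad pulls from behind, and use a firmer grip.

```bash
python3 -c "
from h import *
plan(510.7,-190.5,120,160.4)"
```

```text
shift [-0.0248  0.0016  0.076 ] rotvec [ 6.000e-02 -9.000e-02 -8.998e+01] pos [ 486.9 -183.8  196. ] yaw 70.42 tilt z [-1.7e-03  3.0e-04 -1.0e+00] q7 1.73 t 6.45
```

```bash
python3 -m handwheel '[[-0.0248,0.0016,0.02,0,0,-10.5],[-0.0248,0.0016,0.04,0,0,-21],[-0.0248,0.0016,0.06,0,0,-31.5],[-0.0248,0.0016,0.076,0,0,-42],[-0.0248,0.0016,0.076,0,0,-52.5],[-0.0248,0.0016,0.076,0,0,-63],[-0.0248,0.0016,0.076,0,0,-73.5],[-0.0248,0.0016,0.076,0,0,-84],[-0.0248,0.0016,0.076,0,0,-90],[-0.0248,0.0016,0.076,0,0,-90],[-0.0248,0.0016,0.076,0,0,-90]]' 1
python3 -c "
from h import *
plan(510.7,-190.5,32,160.4)"
```

```text
time: 7.82
ee_pos: [510.9, -191.2, 120.3]
orientation: [0.0, -0.576, 0.817, 0.001]
wrist_force: [0.3, -0.4, -0.5]
width: 85.0
grasp_force: 0.0
shift [-0.0005  0.0003  0.0883] rotvec [ 0.05  0.04 -0.05] pos [ 510.9 -191.2  120.3] yaw 160.35 tilt z [-6.e-04  1.e-03 -1.e+00] q7 2.74 t 7.83
```

q7 hit its limit because the sign is opposite to what I assumed. A half turn the other way gives the same grasp with q7 near the middle of its range.

```bash
python3 -m handwheel '[[0,0,0,0,0,10.5],[0,0,0,0,0,21],[0,0,0,0,0,31.5],[0,0,0,0,0,42],[0,0,0,0,0,52.5],[0,0,0,0,0,63],[0,0,0,0,0,73.5],[0,0,0,0,0,84],[0,0,0,0,0,94.5],[0,0,0,0,0,105],[0,0,0,0,0,115.5],[0,0,0,0,0,120]]' 1
python3 -m handwheel '[[0,0,0,0,0,10.5],[0,0,0,0,0,21],[0,0,0,0,0,31.5],[0,0,0,0,0,42],[0,0,0,0,0,52.5],[0,0,0,0,0,60],[0,0,0,0,0,60],[0,0,0,0,0,60]]' 1
python3 -c "
from h import *
plan(510.7,-190.5,32,-19.6); print(state()['joint_pos'])"
```

```text
time: 9.32
ee_pos: [511.7, -190.2, 120.8]
orientation: [0.0, 0.422, 0.907, -0.0]
wrist_force: [0.1, -0.1, 0.7]
width: 85.3
grasp_force: 0.0
time: 10.32
ee_pos: [511.9, -190.3, 120.8]
orientation: [0.0, 0.816, 0.578, 0.0]
wrist_force: [-0.8, -0.2, -0.0]
width: 85.9
grasp_force: 0.0
shift [-0.0006 -0.0011  0.0888] rotvec [0.02 0.   0.21] pos [ 511.9 -190.3  120.8] yaw -19.39 tilt z [ 3.e-04 -2.e-04 -1.e+00] q7 -0.01 t 10.32
[ 0.15336371  0.39886217  0.13954019  1.88275399 -0.07094641  0.86433631
 -0.0102837 ]
```

```bash
python3 -m handwheel '[[-0.0006,-0.0011,0.05,0,0,0],[-0.0006,-0.0011,0.088,0,0,0],[-0.0006,-0.0011,0.088,0,0,0],[-0.0006,-0.0011,0.088,0,0,0]]' 1
python3 -m handwheel '[[0,0,0,0,0,0],[0,0,0,0,0,0],[0,0,0,0,0,0],[0,0,0,0,0,0],[0,0,0,0,0,0],[0,0,0,0,0,0]]' -1 80
python3 -c "
from h import *
plan(431.5,-161.5,33,-19.6); print(state()['joint_pos'])"
```

```text
time: 10.82
ee_pos: [511.4, -191.2, 33.8]
orientation: [0.0, 0.817, 0.577, 0.0]
wrist_force: [0.4, -0.6, 0.9]
width: 85.3
grasp_force: 0.0
time: 11.58
ee_pos: [511.4, -191.1, 34.2]
orientation: [0.001, 0.817, 0.577, 0.001]
wrist_force: [-3.7, 1.4, 13.6]
width: 41.4
grasp_force: 79.0
shift [ 0.0011 -0.0852  0.001 ] rotvec [ 0.12 -0.02  0.05] pos [ 511.4 -191.1   34.2] yaw -19.55 tilt z [ 2.1e-03 -3.0e-04 -1.0e+00] q7 0.01 t 11.57
[ 0.17399589  0.51749256  0.11747005  1.95800076 -0.09401438  0.66915705
  0.00872998]
```

```bash
python3 -m handwheel '[[0,0,-0.001,0,0,0],[0.0002,-0.01,-0.001,0,0,0],[0.0004,-0.02,-0.001,0,0,0],[0.0006,-0.03,-0.001,0,0,0],[0.0006,-0.03,-0.001,0,0,0]]' -1 80
python3 -c "
from h import *
plan(431.5,-161.5,33,-19.6)"
```

```text
time: 12.2
ee_pos: [482.1, -180.0, 34.2]
orientation: [0.0, 0.817, 0.577, 0.0]
wrist_force: [-0.4, 0.3, 8.9]
width: 41.2
grasp_force: 82.1
shift [ 0.0005 -0.0539  0.0012] rotvec [ 0.05 -0.01  0.06] pos [ 482.1 -180.    34.2] yaw -19.54 tilt z [ 1.e-03 -1.e-04 -1.e+00] q7 0.0 t 12.2
```

Holding. Continuing out.

```bash
python3 -m handwheel '[[0.0002,-0.012,-0.0003,0,0,0],[0.0003,-0.024,-0.0005,0,0,0],[0.0004,-0.036,-0.0005,0,0,0],[0.0005,-0.048,-0.0005,0,0,0],[0.0005,-0.054,-0.0005,0,0,0],[0.0005,-0.054,-0.0005,0,0,0],[0.0005,-0.054,-0.0005,0,0,0]]' -1 80
python3 - <<'E'
from h import *
plan(431.5,-161.5,34,-19.6)
p=optics.snapshot("side"); W,ok=cloud(p); X,Y,Z=W[...,0],W[...,1],W[...,2]
cv2.imwrite("pics/s4.png",cv2.resize(p["frame"][200:330,130:320],None,fx=4,fy=4,interpolation=cv2.INTER_CUBIC))
E
```

```text
time: 13.08
ee_pos: [430.7, -161.2, 34.2]
orientation: [-0.001, 0.817, 0.577, -0.0]
wrist_force: [-0.9, 1.5, 12.2]
width: 41.6
grasp_force: 82.2
shift [0.     0.0009 0.0002] rotvec [-0.09 -0.01  0.06] pos [ 430.7 -161.2   34.2] yaw -19.54 tilt z [-1.5e-03  6.0e-04 -1.0e+00] q7 -0.01 t 13.07
```

View pics/s4.png

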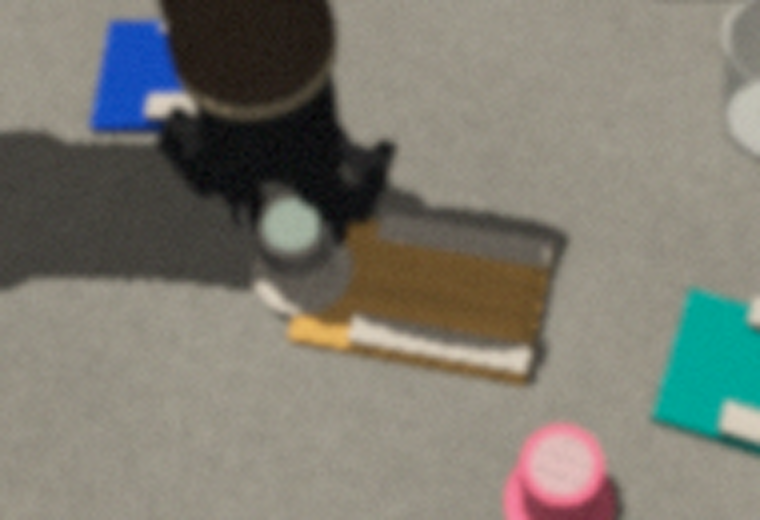

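The cell is outside the lips at the slot mouth (crop px 290,225). Before lifting I check how well it is centred in the grip.

```bash
python3 - <<'E'
from h import *
for n in ("side","scene"):
    p=optics.snapshot(n); W,ok=cloud(p); X,Y,Z=W[...,0],W[...,1],W[...,2]
    hsv=cv2.cvtColor(p["frame"],cv2.COLOR_BGR2HSV).astype(int)
    m=ok&(Z>60)&(Z<76)&(abs(X-431)<45)&(abs(Y+161)<50)&(hsv[...,2]>90)
    q=W[m]; print(n,m.sum(),q.mean(0).round(1),np.percentile(q,[3,97],axis=0).round(1).tolist(),cv2.minEnclosingCircle(q[:,:2].astype(np.float32)))
    print(cv2.fitEllipse(np.argwhere(m)[:,::-1].astype(np.float32)) if m.sum()>5 else 0)
E
```

```text
side 171 [ 428.5 -162.4   68.9] [[412.9, -179.5, 65.8], [443.7, -143.9, 72.4]] ((429.4412841796875, -161.7719268798828), 21.608144760131836)
((201.681396484375, 256.4048156738281), (11.455403327941895, 12.925348281860352), 139.30738830566406)
scene 62 [ 436.5 -155.7   68.4] [[410.8, -175.2, 61.2], [457.7, -143.3, 73.9]] ((433.4712829589844, -163.47560119628906), 25.606233596801758)
((212.10867309570312, 177.65916442871094), (7.631717205047607, 12.475983619689941), 68.97917938232422)
```

Centred within about 1.5 mm, and the underside is about 24 mm below the TCP. Lifting and carrying it to just short of the lamp, where the wrist camera will see the spigot.

```bash
python3 -m handwheel '[[0,0,-0.02,0,0,0],[0,0,-0.06,0,0,0],[0,0,-0.11,0,0,0],[0,0,-0.15,0,0,0],[0,0,-0.15,0,0,0]]' -1 80
python3 -c "
from h import *
plan(538,100,185,-19.6); print(state()['width'])"
```

```text
time: 13.85
ee_pos: [431.5, -161.5, 185.5]
orientation: [0.0, 0.817, 0.577, 0.001]
wrist_force: [0.1, 0.7, -2.8]
width: 41.4
grasp_force: 81.6
shift [0.2821 0.0129 0.0007] rotvec [ 0.06 -0.03  0.06] pos [ 431.5 -161.5  185.5] yaw -19.54 tilt z [ 1.2e-03  1.0e-04 -1.0e+00] q7 -0.06 t 13.85
41.38530726781029
```

```bash
python3 -m handwheel '[[0.03,0.001,0,0,0,0],[0.08,0.003,0,0,0,0],[0.13,0.006,0,0,0,0],[0.18,0.008,0,0,0,0],[0.23,0.011,0,0,0,0],[0.265,0.0125,0,0,0,0],[0.282,0.013,0,0,0,0],[0.282,0.013,0,0,0,0],[0.282,0.013,0,0,0,0],[0.282,0.013,0,0,0,0]]' -1 80
cat > lamp.py <<'E'
from h import *
import sys
ee,R,s=pose(); p=optics.snapshot("wrist"); W,ok=wcloud(p,ee,R); X,Y,Z=W[...,0],W[...,1],W[...,2]
f=p["frame"]; cv2.imwrite(sys.argv[1],f); print(ee,s["width"])
n=ok&(abs(X-575)<65)&(abs(Y-204)<65)
for nm,a,b in (("spig",103,112),("deck",72,80),("seat",81,90),("box",58,68)):
    q=W[n&(Z>a)&(Z<b)]
    if len(q)>20: print(nm,len(q),np.median(q[:,2]).round(1),q.mean(0).round(1),cv2.minEnclosingCircle(q[:,:2].astype(np.float32)),cv2.minAreaRect(q[:,:2].astype(np.float32))[0:2])
E
python3 lamp.py pics/w5.png; python3 -c "
from h import *
plan(575,204,185,-19.6)"
```

```text
time: 15.1
ee_pos: [538.1, 98.0, 184.1]
orientation: [0.0, 0.818, 0.576, -0.0]
wrist_force: [0.1, 0.3, -2.4]
width: 41.6
grasp_force: 81.6
[538.06076073  97.97249368 184.07526239] 41.63330600626873
spig 1303 108.4 [573.2 208.1 107.7] ((573.307861328125, 208.30062866210938), 13.628588676452637) ((573.225830078125, 208.3633270263672), (26.12335777282715, 26.670429229736328))
deck 5766 76.8 [569.5 197.9  76.8] ((573.142333984375, 208.30697631835938), 45.951541900634766) ((569.4407958984375, 198.00587463378906), (69.1489486694336, 91.38530731201172))
seat 2448 84.8 [572.8 206.8  84.8] ((573.2762451171875, 208.42837524414062), 25.874574661254883) ((572.60791015625, 206.69781494140625), (47.29629135131836, 50.56709671020508))
box 4954 64.4 [565.1 182.6  64.1] ((569.633544921875, 198.8193359375), 70.03353881835938) ((570.8729858398438, 197.7236328125), (89.98323059082031, 112.2169418334961))
shift [ 0.1119 -0.0009 -0.0008] rotvec [ 0.    0.02 -0.05] pos [538.2  98.3 184.2] yaw -19.65 tilt z [-0.e+00 -3.e-04 -1.e+00] q7 -0.62 t 15.15
```

View pics/w5.png

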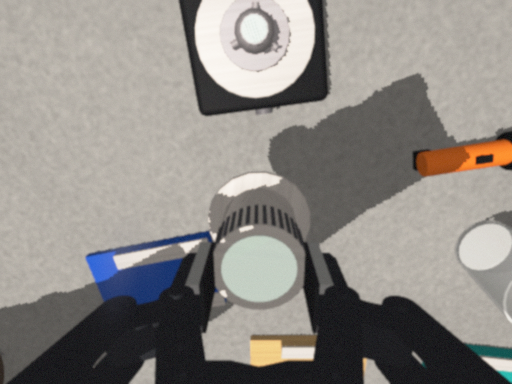

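The view shows the lamp spigot at px (30,254) and the held cell's top at (268,258), square in the fingers. I measure both in the same picture so the camera bias cancels.

```bash
python3 - <<'E'
from h import *
ee,R,s=pose(); p=optics.snapshot("wrist"); W,ok=wcloud(p,ee,R); X,Y,Z=W[...,0],W[...,1],W[...,2]
f=p["frame"].astype(int)
print(ee)
m=ok&(np.hypot(X-ee[0],Y-ee[1])<30)&(f.min(-1)>110)
print(np.percentile(Z[m],[5,25,50,75,95]))
zt=np.median(Z[m&(Z>205)]); m&=abs(Z-zt)<4
q=W[m]; print("celltop",zt,len(q),q.mean(0).round(1),cv2.minEnclosingCircle(q[:,:2].astype(np.float32)))
n=ok&(np.hypot(X-574,Y-205)<25)&(Z>103)&(Z<112); q=W[n]; print("spig",q.mean(0).round(1),cv2.minEnclosingCircle(q[:,:2].astype(np.float32)))
n=ok&(np.hypot(X-574,Y-205)<55)&(Z>73)&(Z<80); q=W[n]; print("deck",cv2.minEnclosingCircle(q[:,:2].astype(np.float32)))
E
```

```text
[538.20662519  98.3332604  184.20895841]
[  0.45052629 165.76157653 218.57810823 219.22269301 219.9558838 ]
celltop 219.03557109174983 6221 [538.4 100.  219. ] ((541.8366088867188, 97.51189422607422), 26.120656967163086)
spig [573.1 208.  107.6] ((573.2864379882812, 208.3476104736328), 13.809440612792969)
deck ((572.9989624023438, 208.28077697753906), 46.072845458984375)
```

```bash
python3 -m handwheel '[[0.03,0,0,0,0,0],[0.053,-0.001,0,0,0,0],[0.053,-0.001,0,0,0,0],[0.053,-0.001,0,0,0,0],[0.053,-0.001,0,0,0,0]]' -1 80
python3 - <<'E'
from h import *
ee,R,s=pose(); p=optics.snapshot("wrist"); W,ok=wcloud(p,ee,R); X,Y,Z=W[...,0],W[...,1],W[...,2]
f=p["frame"].astype(int)
print(ee)
m=ok&(np.hypot(X-ee[0],Y-ee[1])<30)&(f.min(-1)>110)&(abs(Z-219)<4)
q=W[m]; print("celltop",len(q),q.mean(0).round(1),np.percentile(q,[1,99],axis=0).round(1).tolist())
n=ok&(np.hypot(X-574,Y-205)<25)&(Z>103)&(Z<112); q=W[n]; print("spig",q.mean(0).round(1),cv2.minEnclosingCircle(q[:,:2].astype(np.float32)))
n=ok&(np.hypot(X-574,Y-205)<55)&(Z>73)&(Z<80); q=W[n]; print("deck",cv2.minEnclosingCircle(q[:,:2].astype(np.float32)))
plan(573.2,205.7,140,-19.6)
E
```

```text
time: 15.82
ee_pos: [555.1, 149.1, 184.1]
orientation: [0.0, 0.817, 0.576, -0.0]
wrist_force: [-0.1, -0.3, -1.4]
width: 41.2
grasp_force: 81.6
[555.14647176 149.05370688 184.10100493]
celltop 6099 [555.2 150.6 218.9] [[534.9, 128.8, 217.4], [574.9, 170.9, 220.4]]
spig [573.4 209.  107.6] ((573.1949462890625, 208.42172241210938), 13.712310791015625)
deck ((573.263671875, 208.5093231201172), 45.97673416137695)
shift [ 0.0593 -0.002   0.0441] rotvec [ 0.    0.02 -0.01] pos [555.2 149.2 184.2] yaw -19.61 tilt z [-1.e-04 -3.e-04 -1.e+00] q7 -0.7 t 15.88
```

```bash
python3 -m handwheel '[[0.03,-0.001,0,0,0,0],[0.0602,-0.002,0,0,0,0],[0.0602,-0.002,0,0,0,0],[0.0602,-0.002,0.03,0,0,0],[0.0602,-0.002,0.048,0,0,0],[0.0602,-0.002,0.048,0,0,0]]' -1 80
python3 -m handwheel '[[0,0,0.003,0,0,0],[0,0,0.006,0,0,0],[0,0,0.008,0,0,0],[0,0,0.01,0,0,0],[0,0,0.01,0,0,0]]' -1 80
python3 -c "
from h import *
plan(573.5,206.5,136,-19.6); s=state(); print(s['wrist_force'],s['moment'])"
```

```text
time: 16.62
ee_pos: [572.5, 205.8, 134.9]
orientation: [-0.0, 0.817, 0.576, -0.002]
wrist_force: [-0.2, 0.0, -1.7]
width: 41.5
grasp_force: 81.6
time: 17.25
ee_pos: [573.4, 207.4, 126.0]
orientation: [-0.0, 0.817, 0.577, -0.0]
wrist_force: [0.0, -0.4, -2.7]
width: 41.6
grasp_force: 81.6
shift [-0.0008  0.0004 -0.01  ] rotvec [-0.01  0.01  0.06] pos [573.4 207.4 126. ] yaw -19.54 tilt z [-2.e-04 -0.e+00 -1.e+00] q7 -0.78 t 17.25
[ 0.01032873 -0.43748141 -2.69798468] [ 0.01899349  0.00851402 -0.00640972]
```

No side contact as it passes over the cone. Going down to the pins.

```bash
python3 -m handwheel '[[0,0,0.002,0,0,0],[0,0,0.004,0,0,0],[0,0,0.006,0,0,0],[0,0,0.007,0,0,0],[0,0,0.008,0,0,0],[0,0,0.008,0,0,0]]' -1 80
python3 -c "
from h import *
plan(573.5,206.5,136,-19.6); s=state(); print(s['wrist_force'],s['moment'])"
```

```text
time: 18.0
ee_pos: [573.5, 207.5, 118.1]
orientation: [-0.0, 0.817, 0.577, 0.0]
wrist_force: [-0.0, -0.2, -1.8]
width: 41.5
grasp_force: 81.6
shift [-0.0009  0.0003 -0.0179] rotvec [-0.   -0.    0.06] pos [573.5 207.5 118.1] yaw -19.54 tilt z [-0.e+00  1.e-04 -1.e+00] q7 -0.78 t 18.0
[-0.04168414 -0.16648947 -1.82607236] [-0.03968167 -0.02005513  0.03622966]
```

```bash
python3 -m handwheel '[[0,0,0.0007,0,0,0],[0,0,0.0014,0,0,0],[0,0,0.002,0,0,0],[0,0,0.002,0,0,0]]' -1 80; python3 -m handwheel '[[0,0,0.0007,0,0,0],[0,0,0.0014,0,0,0],[0,0,0.002,0,0,0],[0,0,0.002,0,0,0]]' -1 80
```

```text
time: 18.5
ee_pos: [573.8, 207.6, 116.6]
orientation: [0.0, 0.817, 0.577, 0.001]
wrist_force: [-0.1, 0.0, 3.7]
width: 41.7
grasp_force: 82.2
time: 19.0
ee_pos: [574.2, 208.1, 115.8]
orientation: [0.0, 0.817, 0.577, 0.001]
wrist_force: [-4.2, -0.2, 15.3]
width: 41.4
grasp_force: 83.4
```

Contact with the pins at TCP z≈117. I ease to light pressure and turn in the direction with the most q7 range.

```bash
python3 -m handwheel '[[0,0,-0.0007,0,0,-3],[0,0,-0.0007,0,0,-6],[0,0,-0.0007,0,0,-9],[0,0,-0.0007,0,0,-12],[0,0,-0.0007,0,0,-15],[0,0,-0.0007,0,0,-18],[0,0,-0.0007,0,0,-21],[0,0,-0.0007,0,0,-24],[0,0,-0.0007,0,0,-27],[0,0,-0.0007,0,0,-30]]' -1 80;  python3 -c "
from h import *
plan(573.5,206.5,136,-19.6); s=state(); print(s['wrist_force'],s['moment'])"
```

```text
time: 20.25
ee_pos: [573.4, 207.4, 114.7]
orientation: [0.0, 0.639, 0.769, -0.0]
wrist_force: [-0.2, 0.7, -1.5]
width: 41.6
grasp_force: 81.7
shift [-0.0009 -0.0001 -0.0213] rotvec [ 0.    0.   30.16] pos [573.4 207.4 114.7] yaw 10.56 tilt z [ 0. -0. -1.] q7 -0.33 t 20.25
[-0.15526302  0.70523132 -1.45638716] [-0.0035362  -0.02339465 -0.01708564]
```

It dropped: z is 114.7 with no upward force left. Pushing on down.

```bash
python3 -m handwheel '[[0,0,0.001,0,0,0],[0,0,0.002,0,0,0],[0,0,0.003,0,0,0],[0,0,0.004,0,0,0],[0,0,0.005,0,0,0],[0,0,0.006,0,0,0],[0,0,0.006,0,0,0]]' -1 80;  python3 -c "
from h import *
s=state(); print(s['wrist_force'],s['moment'])"
```

```text
time: 21.12
ee_pos: [573.4, 207.4, 108.7]
orientation: [-0.0, 0.64, 0.769, -0.0]
wrist_force: [-0.2, -0.0, -1.6]
width: 41.0
grasp_force: 81.7
[-0.17269083 -0.0433543  -1.5598474 ] [ 0.00626577  0.00398367 -0.03576281]
```

```bash
python3 -m handwheel '[[0,0,0.001,0,0,0],[0,0,0.002,0,0,0],[0,0,0.003,0,0,0],[0,0,0.004,0,0,0],[0,0,0.005,0,0,0],[0,0,0.006,0,0,0],[0,0,0.007,0,0,0],[0,0,0.008,0,0,0],[0,0,0.009,0,0,0],[0,0,0.009,0,0,0],[0,0,0.009,0,0,0]]' -1 80;  python3 -c "
from h import *
s=state(); print(s['wrist_force'],s['moment'])"
```

```text
time: 22.5
ee_pos: [573.5, 207.4, 100.3]
orientation: [0.0, 0.64, 0.769, 0.0]
wrist_force: [-2.0, -1.5, 8.7]
width: 41.3
grasp_force: 83.0
[-2.01618023 -1.48054155  8.73348135] [-0.31866454  0.83611506 -0.02491772]
```

```bash
python3 -m handwheel '[[0,0,0.001,0,0,0],[0,0,0.002,0,0,0],[0,0,0.003,0,0,0],[0,0,0.003,0,0,0],[0,0,0.003,0,0,0]]' -1 100;  python3 -c "
from h import *
s=state(); print(s['wrist_force'],s['moment'])"
```

```text
time: 23.12
ee_pos: [573.6, 207.5, 100.2]
orientation: [0.001, 0.64, 0.769, 0.001]
wrist_force: [-13.2, -6.9, 36.5]
width: 41.2
grasp_force: 100.8
[-13.24206003  -6.93847957  36.46994636] [-1.33460797  3.11683714  0.00763585]
```

A hard stop, with the spring share (about 10 N) matching full compression. I ease the excess push and check height and tilt by camera.

```bash
python3 -m handwheel '[[0,0,-0.001,0,0,0],[0,0,-0.0015,0,0,0],[0,0,-0.0015,0,0,0],[0,0,-0.0015,0,0,0]]' -1 100;  python3 - <<'E'
from h import *
ee,R,s=pose(); print(s['wrist_force'],s['moment'],R[:,2])
p=optics.snapshot("wrist"); W,ok=wcloud(p,ee,R); X,Y,Z=W[...,0],W[...,1],W[...,2]; f=p["frame"].astype(int)
m=ok&(np.hypot(X-ee[0],Y-ee[1])<30)&(f.min(-1)>110)&(abs(Z-134)<6); q=W[m]
c,*_=np.linalg.lstsq(np.c_[q[:,:2]-ee[:2],np.ones(len(q))],q[:,2],rcond=None); print("top plane",len(q),c, q.mean(0))
n=ok&(np.hypot(X-574,Y-207)<60)
for a,b in((72,79),(79,84),(84,90),(90,96)): k=n&(Z>a)&(Z<b); print(a,k.sum(),np.median(Z[k]) if k.any() else 0)
cv2.imwrite("pics/w6.png",p["frame"])
E
```

```text
time: 23.62
ee_pos: [573.6, 207.4, 100.3]
orientation: [0.0, 0.64, 0.769, 0.0]
wrist_force: [-8.4, -3.3, 23.2]
width: 40.8
grasp_force: 99.3
[-8.44331357 -3.34580773 23.23928955] [-0.80035705  1.98860586  0.01047114] [ 9.95848538e-04  2.44568219e-04 -9.99999474e-01]
top plane 6337 [ 6.65048382e-03 -7.61983961e-03  1.35147133e+02] [572.73706414 209.56444531 135.12526494]
72 5665 76.71976878831299
79 2560 81.66264350954727
84 209 87.21483468311345
90 235 93.09616497880907
```

View pics/w6.png

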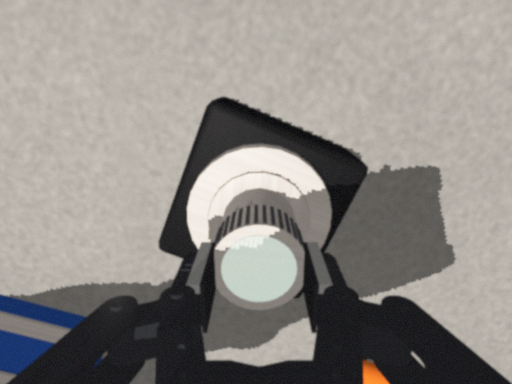

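The view shows the cell upright on the deck, with its flange ring around px (190,258). The flange top reads 81.7 mm against the deck's 76.7 mm, exactly the 5 mm flange thickness, so it is flush. Tilt is under 1°. Handing in while still pushing and gripping.

```bash
python3 -c "
from h import *
print(ticket.hand_in())"
```

```text
the job is handed in; nothing more can be done
None
```

The filter cell is on the lamp, pushed home on the deck and still gripped and held down, and I handed the job in at about 24 s; `hand_in()` gave no verdict, but the last camera check showed it flush and upright within 1°. The first grip slipped in the slot, and the second, with the fingers closing along the slot, held.

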